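# Fetch the parts basket out of the deep washer with the hook rod

## Robot

A 6-joint arm with a two-finger parallel gripper is mounted at the origin on the work surface. World frame = base frame: x ahead of the robot, y to its left, z up, the work surface at z = 0. Lengths are in m, angles in rad, forces in N, time in s.
With the tool pointing down it reaches from about 0.35 to 0.85 m from the base axis. Payload 8.1 kg.
Tool frame: the origin (TCP) lies at the centre of the arm's flange, where the gripper is bolted on; the fingertips stand 186 mm ahead of it and the grasp point (between the pads) lies 167 mm ahead of it; z points along the fingers, y is the line along which they close (so a half turn about z gives the same grasp; the last joint's range is limited). The gripper opens to 93 mm and grips with 3 to 60 N. Pads are 15 mm wide; open, the fingers measure 128 mm over their backs; the gripper's body (75 mm by 188 mm) begins 65 mm behind the grasp point.
Start: joints at [1.209, 0.13, 1.488, -0, 1.523, -0.085], TCP at [0.164, 0.577, 0.405] pointing down, gripper open.
Joint ranges: [-2.96, 2.96], [-0.89, 2.26], [0.02, 2.5], [-1.34, 4.48], [0, 2.73], [-2.66, 2.66]. Speed limits (rad/s): [2.39, 2.39, 2.79, 3.14, 3.14, 3.14].

## Interface

Orientations are given as a rotation vector (axis times angle).
In Python, from plant import robot gives the robot as it stands.
- The arm moves only by the tool apply_moves, never from a script. Its argument "series" is a list of rows, each a list of 2 entries, a list of its own where there are three numbers: the shift along the tool's x, y, z in mm, then the turn, a rotation vector about the tool's x, y, z in rad. A call has 1 to 12 rows; each row shifts and turns the commanded pose from where the row before left it, along the tool's axes as they then stand; what a row does not reach is not made up. A row lasts 1/12 s, in which the tool goes at most 41.7 mm and 7.16 degrees, less where a joint would pass 70% of its speed; a pose out of reach is approached as far as the arm can. A call is refused whole if a number of a shift passes 41.7 or a number of a turn 0.125, either way. A call with a gripper value outside its range is refused whole. "claw" is the opening, from 0 (shut) to 1 (fully open), set as the call begins (left out, the last holds). The fingers move at their own pace and stop on an object; "newtons" is the grip in N (left out, the last holds). Time passes only in rows, so rows that do not move let the fingers close. It gives the time, the measured TCP pose, the force, the opening and the grip force at its end, in the units of the state.
- robot.read_state(): the state, without advancing time (a new reading comes with each control period).
- robot.read_camera(name): name is "scene" or "side" or "wrist"; returns (picture, depth): 480x640x3 uint8, blue, green, red; 480x640 float32, m along the optical axis (not along the pixel's ray), 0 where there is no reading.
- robot.calibration(name): a dict with "fx", "fy", "cx", "cy" (pixels), "D" ([k1, k2, p1, p2, k3] as OpenCV has them; the pictures are not rectified), "extrinsics" (4x4, takes a point from world to camera coordinates). Camera axes: x right, y down, z forward; pixel columns grow to the right and rows downward; lengths in m; the calibration is good to about 2 mm. A picture is of the moment at which its call begins: read the wrist's pose just before it. calibration takes no time and is no camera call; for the wrist camera it gives the pose at the moment of the call.
- robot.close_job(): hands the job in; it is judged then, once.
The state is a dict: "t": time; "q": joint angles; "dq": joint speeds; "joint_torque": joint torques, N m; "tool_pos": TCP position; "orientation": TCP orientation; "force": force on the tool from outside, world axes, zero at the start; "wrist_torque": the same for the moment, N m; "opening": finger opening in m; "gripper_force": force on a finger pad.
Only numpy, scipy, OpenCV 4.12 (cv2) and the standard library are available. Lean on these libraries where they do the work, as an engineer would, in place of code of your own. Each camera call takes 0.05 s, during which the arm holds its last target. There are 200 camera calls.

## Task

Take the hook rod from its stand, reach down into the narrow well of the parts washer and catch the hole in the basket's yellow strap, touching washer and basket only gently (no more than about 15 N); lift the basket out on the hook, never with the fingers, and set it down gently, upright, in the white drain tray. Then unhook the rod, put it back in its stand the way it was, and leave everything else on the bench where it is.

Things in the scene. Friction and masses are not known exactly. Their poses are not given: they have to be found in the camera images.
- rod_grip (a point): Centre of the hook rod's handle: red square bar, 16 x 16 x 50 mm, sides along the point's x and y, z up the rod. Under the handle is a black round drip guard, 40 mm across, 4 mm thick, its underside 29 mm below the point. A 6 mm steel shank runs on down the axis to the hook. Rod about 0.11 kg
- hook_toe (a point): Point on the rod's hook, on the axis of its toe, 8 mm from the shank's axis and 119.5 mm below the handle's centre. The toe is a 5 mm thick level bar along +x of the point (same axes as rod_grip), reaching 18.5 mm from the shank's axis, with an upturned lip at its end (lip top 6.5 mm above the toe's axis). 10.5 mm lie free between shank and lip
- stand_seat (a point): The rod's place on its stand, a fixed grey block 62 (x) x 56 x 100 mm tall: point on the top face where the rod's axis stands. A slot 35 (x) x 15 mm, right through, runs from 9.5 mm behind to 25.5 mm ahead (+x) of it. The rod hangs there, guard on the top face, toe towards the point's +x, handle centre 29 mm above the point
- tank: White parts washer, fixed box 146 (x) x 136 (y) x 140 mm tall, origin at the centre of its underside. In its middle a narrow deep well, open on top: 74 (x) x 64 (y) mm, straight walls, floor 6 mm above the table. On its y walls, 38 mm above the table, are ledges 9.5 mm deep that the basket's lugs hang on; guide blocks on its x walls, up to 44 mm, leave the basket 2 mm a side
- basket: Steel parts basket, 40 x 40 x 32 mm, about 0.2 kg, origin at the centre of its underside, hanging in the well with its x along the well's x, underside 14 mm above the table. Two lugs stick out to y = +-29 mm, 24 to 29 mm above its underside. It hangs loosely and lifts straight up. From its middle rises the yellow strap (see strap_foot)
- strap_foot (a point): On the basket's axis, 32 mm above its underside, axes as the basket's. The yellow strap rises here: plate 4 mm thick (x), 26 mm wide (y), with a hole along x near its top: 16 wide, 14 high, under a 5 mm top bar; solid below. It is clamped stiffly at a height that varies and is not reported: top edge 27 to 63 mm above this point; find it by looking or feeling, slowly
- tray: White drain tray, fixed, 120 x 120 mm, rim 18 mm tall, walls 4 mm thick, open on top, its inner floor 4 mm above the table; origin at the centre of its underside
- flux_jar_mid (a point): Small amber jar, 36 mm across, 45 mm tall, loose, a bystander; the point is at its middle
- solvent_bottle: Clear bottle with a red cap, 48 mm across, 110 mm tall, loose, a bystander; origin under its base
- screw_pot: Steel pot, 52 mm across, 35 mm tall, loose, a bystander; origin under its base
- driver: Screwdriver, 150 mm long, lying loose, a bystander; its length along its x axis
- phone: Black phone, 148 (x) x 71 x 8 mm, lying loose, a bystander; origin under its centre

How it is judged:
By the outcome, as a careful person would: the job done as asked, in the order asked, and still so for the second after the job is handed in, with the robot touching nothing.
It also fails if it takes over 67 s, if anything falls off the work surface, if the arm or the gripper's body presses on something with over 40 N, if the wrist force passes 120 N, or if a joint passes its speed limit or range.

## Working session

There is one attempt and no reset: what is moved stays moved. The work goes in short steps, Python scripts to look and compute and a tool call to move; the robot and the scene stay as the last step left them, time stands still between calls to the robot, and variables do not carry over. Pictures are saved under pics/ and viewed, at most 11 in all, crops included, and the job is handed in when it is done.

Besides the shell and the picture viewer there is one more tool, called after "Request:" as a command line: name --argument value ..., lists and objects as JSON in quotes. apply_moves: Moves the arm, as the interface text tells. Its arguments: {"type":"object","properties":{"series":{"type":"array"},"claw":{"type":"number"},"newtons":{"type":"number"}},"required":["series"]}

```bash
ls; mkdir -p pics; cat > h.py <<'E'
import numpy as np, cv2
from plant import robot
def grab(name,save=True):
    K=robot.calibration(name); im,d=robot.read_camera(name)
    np.savez(f'{name}.npz',im=im,d=d,E=K['extrinsics'],k=[K['fx'],K['fy'],K['cx'],K['cy']],D=K['D'])
    return im,d
def load(name): return np.load(f'{name}.npz')
def px2w(z,pts,depth=None,plane=None):
    fx,fy,cx,cy=z['k'];A=np.array([[fx,0,cx],[0,fy,cy],[0,0,1]]);E=np.array(z['E'])
    pts=np.array(pts,float).reshape(-1,2)
    n=cv2.undistortPoints(pts[:,None],A,z['D'])[:,0]
    rays=np.c_[n,np.ones(len(n))]
    Ri=E[:3,:3].T;c=-Ri@E[:3,3];w=rays@Ri.T
    if plane is not None: s=(plane-c[2])/w[:,2]
    else: s=z['d'][pts[:,1].astype(int),pts[:,0].astype(int)] if depth is None else depth
    return c+w*np.asarray(s)[:,None]
def w2px(z,P):
    fx,fy,cx,cy=z['k'];A=np.array([[fx,0,cx],[0,fy,cy],[0,0,1]]);E=np.array(z['E'])
    return cv2.projectPoints(np.array(P,float).reshape(-1,3),cv2.Rodrigues(E[:3,:3])[0],E[:3,3],A,z['D'])[0][:,0]
E
python3 - <<'E'
from h import *
s=robot.read_state();print(s)
for n in('scene','side','wrist'):
    im,d=grab(n);cv2.imwrite(f'pics/{n}0.png',im)
    z=load(n);Ri=z['E'][:3,:3].T;print(n,(-Ri@z['E'][:3,3]).round(3),Ri[:,2].round(2),z['k'])
E
```

```text
pics
{'t': 0.0, 'q': array([ 1.20857822e+00,  1.31170573e-01,  1.48928069e+00,  3.70403785e-05,
        1.52301284e+00, -8.54017768e-02]), 'dq': array([-1.50611127e-03,  1.46848950e-03, -4.55399252e-04, -8.98423917e-04,
       -1.49099759e-03, -4.31971342e-05]), 'joint_torque': array([ 3.01371847e-04, -5.59804308e+01, -4.91767430e+01,  7.67102279e-02,
        3.50029359e-02, -1.51207119e-04]), 'tool_pos': array([0.16386715, 0.57694883, 0.40368074]), 'orientation': array([-4.33375446e-01, -3.11110040e+00,  2.85305075e-03]), 'force': array([ 0.26595481, -0.0637769 , -0.5899829 ]), 'wrist_torque': array([-0.01632514,  0.03582249,  0.01381662]), 'gripper_force': 0.0, 'opening': 0.09315476508657329}
scene [1.106 0.393 0.829] [-0.55 -0.4  -0.73] [491.96027844 491.96027844 316.0512535  238.68729554]
side [0.388 0.598 0.871] [ 0.18 -0.62 -0.76] [472.58462865 472.58462865 315.79720438 242.2569761 ]
wrist [0.099 0.596 0.382] [ 0.24 -0.07 -0.97] [350.81288243 350.81288243 323.14042439 239.29946716]
```

View pics/scene0.png

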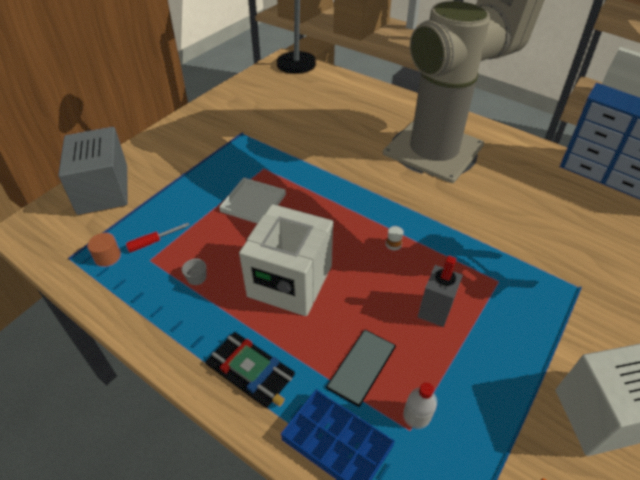

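View pics/side0.png

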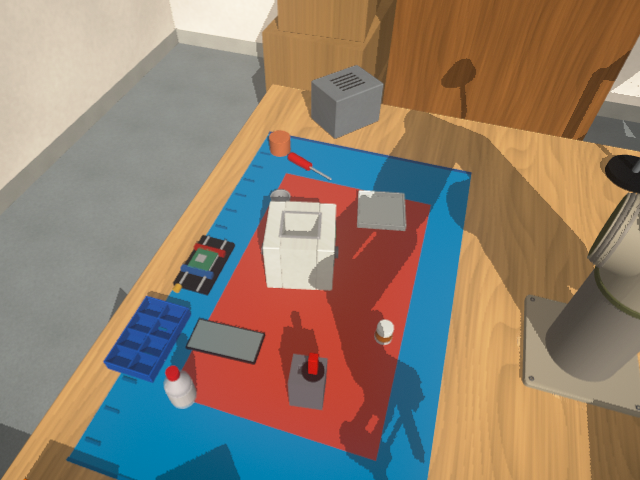

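The scene view shows the tank (~290,255), the tray (~253,200) and the stand with the red handle (~442,290). In the side view they are at (300,245), (382,210) and (308,380). I'll fit the top faces from the depth clouds.

```bash
cat > fit.py <<'E'
from h import *
def cloud(n):
    z=load(n);v,u=np.mgrid[0:480,0:640];p=np.c_[u.ravel(),v.ravel()]
    P=px2w(z,p);ok=z['d'].ravel()>0;return P[ok],z['im'].reshape(-1,3)[ok]
if __name__=='__main__':
  for n in('scene','side'):
    P,C=cloud(n);z=load(n)
    print(n,'table z',np.median(P[(P[:,2]<0.02)&(abs(P[:,0]-.5)<.2)&(abs(P[:,1])<.2)][:,2]))
    tp={'scene':dict(tank=(290,255),tray=(253,200),stand=(442,290)),'side':dict(tank=(300,245),tray=(382,210),stand=(308,380))}[n]
    for k,(lo,hi,r) in dict(tank=(.135,.146,.13),stand=(.096,.1025,.06),tray=(.012,.024,.1)).items():
        c=px2w(z,[tp[k]])[0]
        m=(P[:,2]>lo)&(P[:,2]<hi)&(np.hypot(*(P[:,:2]-c[:2]).T)<r)
        Q=P[m]; 
        if len(Q)<10: print(k,c,len(Q));continue
        print(k,'seed',c.round(3),len(Q),'z',np.median(Q[:,2]).round(4),cv2.minAreaRect((Q[:,:2]*1000).astype(np.float32)))
    b,g,r=C.T.astype(int);c=px2w(z,[tp['stand']])[0]
    m=(r>130)&(g<60)&(b<60)&(P[:,2]>.105)&(np.hypot(*(P[:,:2]-c[:2]).T)<.1)
    print('handle',P[m].mean(0),P[m].min(0),P[m].max(0),m.sum())
  for n,boxes in dict(scene=[(220,165,160,170),(380,240,110,100)],side=[(250,180,170,120),(260,330,100,90)]).items():
    im=load(n)['im']; o=[]
    for x,y,w,h in boxes: o.append(cv2.resize(im[y:y+h,x:x+w],(400,300),interpolation=cv2.INTER_CUBIC))
    globals()[n]=np.hstack(o)
  cv2.imwrite('pics/c1.png',np.vstack([scene,side]))
E
python3 fit.py
```

```text
scene table z 0.0022446565033618082
tank seed [ 0.645 -0.002  0.141] 3084 z 0.1401 ((608.37451171875, -36.90892791748047), (149.55633544921875, 137.2221221923828), 14.12491512298584)
stand seed [0.522 0.258 0.1  ] 520 z 0.0996 ((500.3857727050781, 251.550048828125), (67.31233215332031, 55.591888427734375), 9.092440605163574)
tray seed [ 0.465 -0.266  0.006] 367 z 0.0166 ((467.79730224609375, -262.29608154296875), (125.72032928466797, 121.70951080322266), 11.55069351196289)
handle [0.49137459 0.25129486 0.1535886 ] [0.48489709 0.24462215 0.15107855] [0.49733724 0.25758719 0.15547159] 31
side table z 0.0020681256266109616
tank [0.38777364 0.59808684 0.87138268] 0
stand seed [0.492 0.27  0.105] 662 z 0.0999 ((499.308837890625, 252.12071228027344), (62.05070114135742, 57.94718933105469), 9.219797134399414)
tray seed [ 0.466 -0.268  0.003] 332 z 0.0164 ((468.89794921875, -261.56158447265625), (120.42212677001953, 126.1938705444336), 12.651177406311035)
handle [0.48944677 0.25488787 0.13978526] [0.4823607  0.24343521 0.10505276] [0.49875695 0.25974731 0.15685769] 198
```

View pics/c1.png

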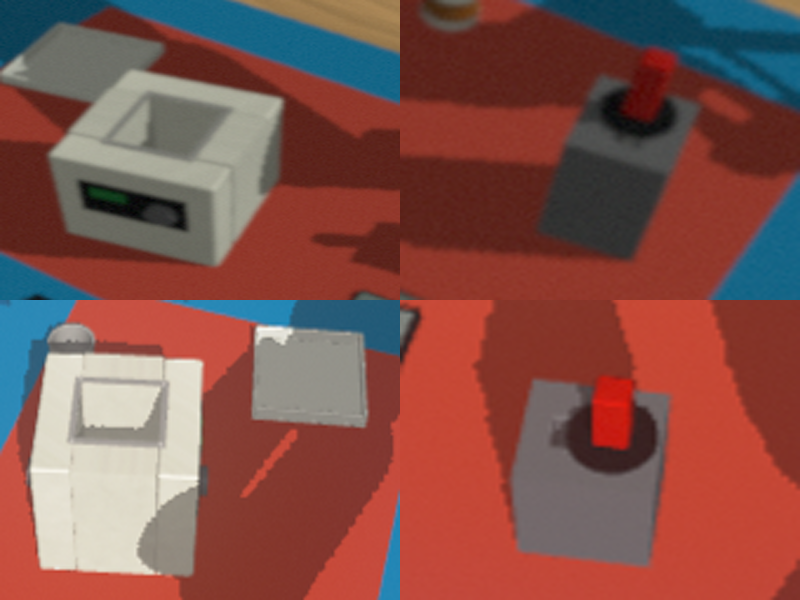

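The crop shows the slot opening on the stand's +x side, at about 9° world yaw. The rod is at about (0.4915, 0.251) and the tank at (0.608, -0.037), yaw 14°. I'll grip across the rod's x. First I turn, then go above the stand.

Request:
apply_moves --series '[[[0,0,0],[0,0,0.1134]],[[0,0,0],[0,0,0.1134]],[[0,0,0],[0,0,0.1134]],[[0,0,0],[0,0,0.1134]],[[0,0,0],[0,0,0.1134]],[[0,0,0],[0,0,0.1134]],[[0,0,0],[0,0,0.1134]],[[0,0,0],[0,0,0.1134]],[[0,0,0],[0,0,0.1134]],[[0,0,0],[0,0,0.1134]],[[-15,11,0],[0,0,0]]]' --claw 0.7 --newtons 40

```text
t: 1.07
tool_pos: [0.1757, 0.565, 0.4042]
orientation: [-2.044, -2.385, 0.001]
force: [0.5, 0.8, 1.0]
opening: 0.0651
gripper_force: 0.0
```

Request:
apply_moves --series '[[[-30,22,0],[0,0,0]],[[-30,22,0],[0,0,0]],[[-30,22,0],[0,0,0]],[[-30,22,0],[0,0,0]],[[-30,22,0],[0,0,0]],[[-30,22,0],[0,0,0]],[[-30,22,0],[0,0,0]],[[-30,22,0],[0,0,0]],[[-30,22,0],[0,0,0]],[[-30,22,0],[0,0,0]],[[-30,22,0],[0,0,0]],[[-17,13,0],[0,0,0]]]'

```text
t: 2.07
tool_pos: [0.4862, 0.2593, 0.4044]
orientation: [2.039, 2.389, -0.001]
force: [0.9, 0.2, 0.5]
opening: 0.0652
gripper_force: 0.0
```

```bash
cat >> h.py <<'E'
from scipy.spatial.transform import Rotation as Ro
def pose(p=True):
    s=robot.read_state();R=Ro.from_rotvec(s['orientation']).as_matrix();x=s['tool_pos']
    if p: print('t',round(s['t'],2),'tcp',x.round(4),'yawy',np.degrees(np.arctan2(R[1,1],R[0,1])).round(2),'zax',R[:,2].round(4),'F',s['force'].round(2),'T',s['wrist_torque'].round(2),'open',round(s['opening'],4),'g',round(s['gripper_force'],1))
    return x,R
def goal(p,yaw):
    x,R=pose();d=R.T@(np.array(p)-x)*1000;c=np.degrees(np.arctan2(R[1,1],R[0,1]))
    print('tool shift mm',d.round(1),'tool turn',np.radians(c-yaw).round(4))
E
python3 - <<'E'
from h import *
goal([.4915,.251,.302],9.15)
im,d=grab('wrist');cv2.imwrite('pics/w1.png',im)
z=load('wrist')
from fit import cloud
P,C=cloud('wrist');b,g,r=C.T.astype(int)
near=np.hypot(P[:,0]-.4915,P[:,1]-.251)
m=(P[:,2]>.148)&(P[:,2]<.16)&(near<.03);print('handle top',m.sum(),P[m].mean(0),cv2.minAreaRect((P[m][:,:2]*1000).astype(np.float32)))
m=(P[:,2]>.096)&(P[:,2]<.1022)&(near<.06);print('stand',m.sum(),cv2.minAreaRect((P[m][:,:2]*1000).astype(np.float32)))
E
```

```text
t 2.07 tcp [0.4862 0.2593 0.4044] yawy 9.05 zax [ 3.e-04 -1.e-03 -1.e+00] F [0.95 0.2  0.54] T [-0.09  0.05  0.04] open 0.0652 g 0.0
tool shift mm [ -9.    3.9 102.5] tool turn -0.0017
handle top 512 [0.4915105  0.25066314 0.15217935] ((491.73638916015625, 249.78021240234375), (15.43045425415039, 16.781105041503906), 8.749261856079102)
stand 3065 ((500.31195068359375, 251.09103393554688), (61.99944305419922, 56.652076721191406), 9.088153839111328)
```

View pics/w1.png

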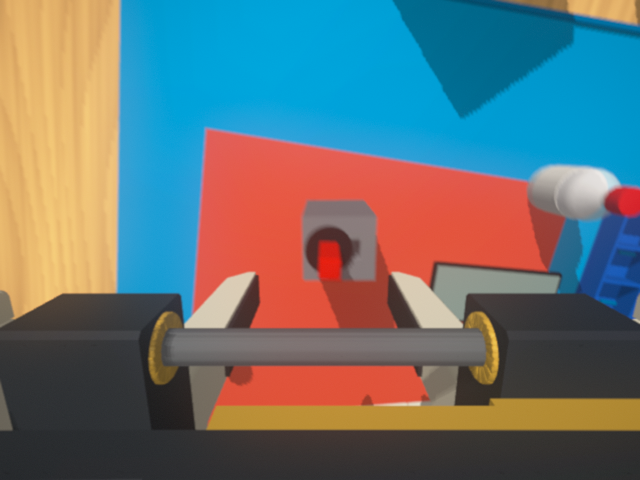

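The wrist view shows the handle (~330,260) between the fingers, with the slot on the right (+x). I'm going down to grasp it.

Request:
apply_moves --series '[[[-4.8,1.9,0],[0,0,0]],[[-4.9,1.9,0],[0,0,0]],[[0,0,20],[0,0,0]],[[0,0,20],[0,0,0]],[[0,0,20],[0,0,0]],[[0,0,20],[0,0,0]],[[0,0,14],[0,0,0]],[[0,0,8],[0,0,0]],[[0,0,0],[0,0,0]],[[0,0,0],[0,0,0]]]'

```text
t: 2.95
tool_pos: [0.4891, 0.2537, 0.3029]
orientation: [-2.036, -2.393, 0.001]
force: [-0.2, -0.7, 0.2]
opening: 0.0653
gripper_force: 0.0
```

```bash
python3 - <<'E'
from h import *
goal([.4916,.2503,.302],9.1)
E
```

```text
t 2.95 tcp [0.4891 0.2537 0.3029] yawy 9.22 zax [-4.e-04 -1.e-04 -1.e+00] F [-0.17 -0.72  0.21] T [-0.03  0.05 -0.02] open 0.0653 g 0.0
tool shift mm [-3.7  1.9  0.9] tool turn 0.0021
```

Request:
apply_moves --series '[[[-1.9,1,0.5],[0,0,0]],[[-1.8,0.9,0.4],[0,0,0]],[[0,0,0],[0,0,0]],[[0,0,0],[0,0,0]]]'

```text
t: 3.28
tool_pos: [0.4924, 0.2498, 0.3027]
orientation: [2.037, 2.391, 0.002]
force: [-0.2, -0.1, -0.6]
opening: 0.0653
gripper_force: 0.0
```

Request:
apply_moves --series '[[[0,0,0],[0,0,0]],[[0,0,0],[0,0,0]],[[0,0,0],[0,0,0]],[[0,0,0],[0,0,0]],[[0,0,0],[0,0,0]],[[0,0,0],[0,0,0]]]' --claw 0

```text
t: 3.78
tool_pos: [0.492, 0.2499, 0.3018]
orientation: [-2.037, -2.392, 0.0]
force: [0.2, 0.0, 0.3]
opening: 0.0295
gripper_force: 0.0
```

```bash
python3 - <<'E'
from h import *
goal([.4916,.2503,.302],9.1)
E
```

```text
t 3.78 tcp [0.492  0.2499 0.3018] yawy 9.17 zax [-1.e-04 -0.e+00 -1.e+00] F [0.19 0.   0.25] T [-0.14  0.07  0.03] open 0.0295 g 0.0
tool shift mm [ 0.5 -0.3 -0.2] tool turn 0.0012
```

Request:
apply_moves --series '[[[0,0,0],[0,0,0]],[[0,0,0],[0,0,0]],[[0,0,0],[0,0,0]],[[0,0,0],[0,0,0]],[[0,0,0],[0,0,0]]]'

```text
t: 4.2
tool_pos: [0.4919, 0.2498, 0.3018]
orientation: [-2.037, -2.392, 0.0]
force: [0.2, 0.3, 0.7]
opening: 0.0157
gripper_force: 40.0
```

```bash
python3 - <<'E'
from h import *
goal([.4916,.2503,.302],9.1)
E
```

```text
t 4.2 tcp [0.4919 0.2498 0.3018] yawy 9.17 zax [-2.e-04 -0.e+00 -1.e+00] F [0.16 0.27 0.72] T [-0.11  0.16  0.  ] open 0.0157 g 40.0
tool shift mm [ 0.5 -0.3 -0.2] tool turn 0.0012
```

Request:
apply_moves --series '[[[0,0,-8],[0,0,0]],[[0,0,-16],[0,0,0]],[[0,0,-22],[0,0,0]],[[0,0,-24],[0,0,0]],[[0,0,-24],[0,0,0]],[[0,0,-24],[0,0,0]],[[0,0,-22],[0,0,0]],[[0,0,-14],[0,0,0]],[[0,0,-6],[0,0,0]]]'

```text
t: 4.95
tool_pos: [0.4922, 0.2499, 0.4655]
orientation: [2.035, 2.39, 0.007]
force: [0.4, 0.3, -0.7]
opening: 0.0159
gripper_force: 40.0
```

Request:
apply_moves --series '[[[-10,1.4,0],[0,0,0]],[[-25,3.5,0],[0,0,0]],[[-32,4.6,0],[0,0,0]],[[-35,5,0],[0,0,0]],[[-35,5,0],[0,0,0]],[[-35,5,0],[0,0,0]],[[-35,5,0],[0,0,0]],[[-35,5,0],[0,0,0]],[[-32,4.5,0],[0,0,0]],[[-20,3,0],[0,0,-0.043]],[[-10,1,0],[0,0,-0.043]],[[0,0,0],[0,0,0]]]'

```text
t: 5.95
tool_pos: [0.5832, -0.0464, 0.4596]
orientation: [-1.932, -2.474, 0.004]
force: [0.3, 0.2, -0.5]
opening: 0.0158
gripper_force: 40.0
```

```bash
python3 - <<'E'
from h import *
goal([.5828,-.0433,.462],14.1)
im,d=grab('wrist');cv2.imwrite('pics/w2.png',im)
from fit import cloud
P,C=cloud('wrist')
near=np.hypot(P[:,0]-.608,P[:,1]+.037)
m=(P[:,2]>.134)&(P[:,2]<.146)&(near<.12);print('tank',m.sum(),cv2.minAreaRect((P[m][:,:2]*1000).astype(np.float32)))
b,g,r=C.T.astype(int)
m=(near<.03)&(g>b+50)&(r>b+50)&(P[:,2]<.135);print('yellow',m.sum())
Q=P[m]
if m.sum(): print(np.percentile(Q[:,2],[0,5,25,50,75,95,100]).round(4)); T=Q[Q[:,2]>np.percentile(Q[:,2],95)-.004];print(len(T),T.mean(0),cv2.minAreaRect((T[:,:2]*1000).astype(np.float32)))
E
```

```text
t 5.95 tcp [ 0.5832 -0.0464  0.4596] yawy 14.02 zax [-3.2e-03 -4.0e-04 -1.0e+00] F [ 0.26  0.24 -0.55] T [-0.11  0.03 -0.  ] open 0.0158 g 40.0
tool shift mm [ 3.1  0.3 -2.4] tool turn -0.0014
tank 15200 ((608.522705078125, -33.94048309326172), (146.13270568847656, 127.61048126220703), 14.226320266723633)
yellow 180
[0.0134 0.0179 0.0437 0.0749 0.076  0.0768 0.0774]
95 [ 0.60976704 -0.036748    0.07594434] ((609.809814453125, -36.91179656982422), (3.263078212738037, 25.154443740844727), 15.011466026306152)
```

View pics/w2.png

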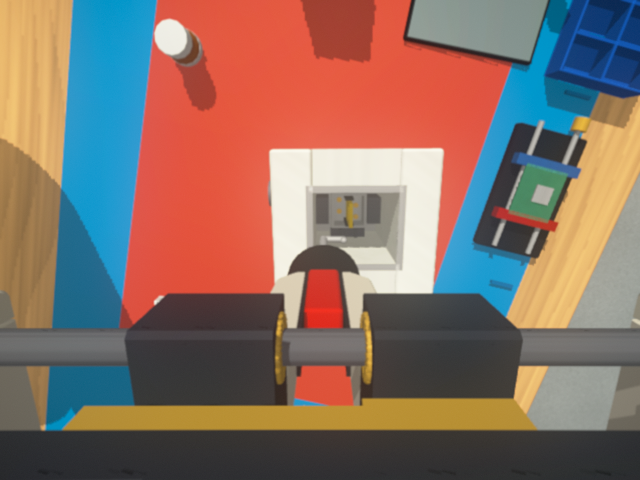

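The wrist view shows the yellow strap edge-on at ~(350,212) in the well and the hook at ~(335,238). I'll measure the hook relative to the strap in the same depth frame.

```bash
python3 - <<'E'
from h import *
from fit import cloud
P,C=cloud('wrist');z=load('wrist')
near=np.hypot(P[:,0]-.608,P[:,1]+.037)
m=(P[:,2]>.13)&(P[:,2]<.146)&(near<.08);m&=near>.055;print('tanktop z',np.median(P[m][:,2]))
m=(P[:,2]>.155)&(P[:,2]<.185)&(near<.06);Q=P[m]
u=np.array([np.cos(np.radians(14.1)),np.sin(np.radians(14.1))]);v=np.array([-u[1],u[0]])
x0=np.array([.5832,-.0464])
for q in Q: print(((q[:2]-x0)@u*1000).round(1),((q[:2]-x0)@v*1000).round(1),(q[2]*1000).round(1))
im=z['im'][170:260,290:410];cv2.imwrite('pics/w2c.png',cv2.resize(im,(800,600),interpolation=cv2.INTER_CUBIC))
E
```

```text
tanktop z 0.13854083550005872
-1.1 2.9 167.8
-0.3 2.6 166.8
0.4 2.8 167.5
1.2 2.5 166.4
2.0 2.6 166.6
2.8 2.5 166.1
3.6 2.4 166.0
4.4 2.6 166.7
5.2 2.4 165.7
6.0 2.6 166.9
6.8 2.4 165.9
7.6 2.4 166.0
8.4 2.6 166.6
9.2 2.5 166.2
10.0 2.3 165.6
10.8 2.4 165.8
11.6 2.8 167.5
12.3 2.9 167.9
13.2 2.5 166.2
14.0 2.5 166.5
14.8 2.7 167.0
15.7 2.2 165.3
16.5 2.1 164.9
-1.9 2.3 168.8
-1.1 3.1 171.9
-0.3 3.2 172.3
0.5 2.8 171.0
1.2 2.6 170.0
2.0 2.0 167.5
2.8 2.1 167.9
3.6 2.1 167.8
4.4 2.0 167.6
5.2 2.0 167.6
6.0 1.9 167.0
6.8 2.0 167.5
7.6 2.1 168.1
8.4 1.7 166.4
9.2 1.9 167.2
10.0 2.1 168.1
10.8 1.6 166.1
11.6 2.1 168.0
12.4 1.6 165.9
13.2 1.7 166.6
14.0 1.9 167.2
14.7 2.2 168.3
15.5 2.2 168.3
16.3 2.4 169.1
17.1 2.2 168.6
-2.7 1.1 167.3
-1.9 2.5 172.7
-1.1 2.6 173.2
-0.3 3.2 175.6
0.5 2.8 174.1
1.2 2.8 174.1
2.0 2.2 171.6
2.8 1.4 168.7
3.6 1.3 168.2
4.4 1.3 168.2
5.2 1.5 168.9
6.0 1.3 168.2
6.8 1.2 167.7
7.6 1.2 167.6
8.4 1.4 168.5
9.2 1.0 166.9
10.0 1.2 167.7
10.8 1.0 167.0
11.6 1.1 167.4
12.4 1.3 167.9
13.1 1.5 169.0
13.9 1.4 168.4
14.6 2.1 171.3
15.4 1.9 170.4
16.2 1.9 170.6
17.0 1.9 17
[... 942 characters left out ...]
166.6
5.2 -1.1 168.4
6.0 -0.7 169.9
6.8 -1.4 167.3
7.6 -1.3 167.6
8.4 -1.0 168.9
9.2 -1.3 167.5
10.0 -1.0 168.9
10.8 -1.1 168.3
11.6 -1.3 167.6
12.4 -1.2 167.8
13.2 -1.2 167.9
13.9 -0.8 169.6
14.5 -0.1 172.2
15.4 -0.4 171.2
16.0 0.3 173.8
16.9 -0.3 171.5
17.7 0.0 172.6
-2.6 1.6 181.6
-1.8 2.2 184.1
2.0 2.4 184.6
2.7 1.1 179.7
3.7 -2.6 165.9
4.4 -2.3 166.9
5.2 -2.2 167.4
6.1 -2.6 165.8
6.8 -2.1 167.5
7.7 -2.5 166.1
8.4 -2.4 166.6
9.3 -2.4 166.5
10.0 -2.3 166.8
10.8 -2.2 167.2
11.6 -2.1 167.7
12.4 -2.2 167.3
13.2 -2.2 167.2
14.0 -2.1 167.8
14.6 -1.0 172.0
15.4 -1.0 171.9
16.1 -0.6 173.2
16.9 -1.0 171.7
17.7 -1.1 171.4
-2.5 1.2 183.2
2.7 1.1 182.7
15.4 -1.8 171.7
16.2 -2.0 171.1
16.9 -1.8 171.7
```

View pics/w2c.png

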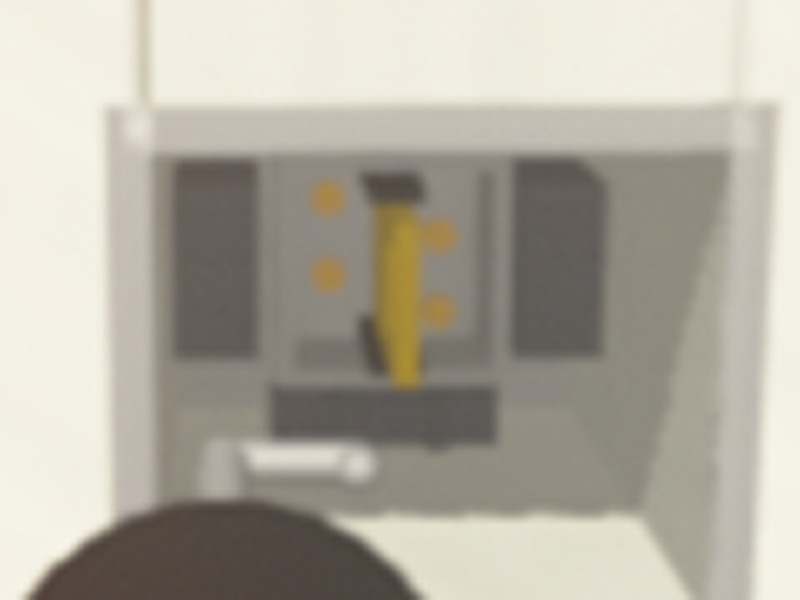

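The crop shows the hook toe clear on the strap's -x side and aligned with it. In the same frame the strap is 28.1 mm ahead and 2.7 mm sideways of the rod axis. For insertion the TCP should be at z ≈ 0.3563.

Request:
apply_moves --series '[[[1.4,0.5,0],[0,0,0]],[[1.3,0.4,0],[0,0,0]],[[0,0,8],[0,0,0]],[[0,0,14],[0,0,0]],[[0,0,14],[0,0,0]],[[0,0,14],[0,0,0]],[[0,0,12],[0,0,0]],[[0,0,8],[0,0,0]],[[0,0,4],[0,0,0]],[[0,0,0],[0,0,0]],[[0,0,0],[0,0,0]]]'

```text
t: 6.92
tool_pos: [0.5836, -0.0403, 0.3882]
orientation: [1.932, 2.477, 0.0]
force: [-0.1, 1.2, -0.7]
opening: 0.0159
gripper_force: 40.0
```

```bash
cat > strap.py <<'E'
from h import *
from fit import cloud
def look():
    x,R=pose();grab('wrist');P,C=cloud('wrist')
    L=(P-x)@R*1000   # tool frame mm
    b,g,r=C.T.astype(int)
    y=(g>b+50)&(r>b+50)&(np.hypot(P[:,0]-.6098,P[:,1]+.0368)<.03)&(P[:,2]>.05)
    if y.sum()>5:
        Q=L[y];T=Q[Q[:,2]<np.percentile(Q[:,2],5)+4]
        print('strap top n',len(T),'mean',T.mean(0).round(1),'min',T.min(0).round(1),'max',T.max(0).round(1))
    h=(abs(L[:,0])<6)&(L[:,1]>-5)&(L[:,1]<21)&(L[:,2]>272)&(L[:,2]<297)&~y
    Q=L[h];print('hook n',len(Q))
    if len(Q): 
        T=Q[(Q[:,1]>4)&(Q[:,1]<12)];print(' toe z(top)',np.percentile(T[:,2],[10,50,90]).round(1) if len(T) else '', 'x',Q[:,0].mean().round(1),'ymax',Q[:,1].max().round(1),'ymin',Q[:,1].min().round(1))
E
python3 - <<'E'
from strap import *
look()
E
```

```text
t 6.92 tcp [ 0.5836 -0.0403  0.3882] yawy 14.1 zax [ 4.e-04 -1.e-04 -1.e+00] F [-0.05  1.15 -0.69] T [-0.1   0.05 -0.02] open 0.0159 g 40.0
strap top n 2727 mean [22.6 23.8 73.6] min [20.9  9.1 70.5] max [24.1 37.9 75.9]
hook n 192
 toe z(top) [291.1 291.9 293.3] x 0.9 ymax 18.7 ymin -1.9
```

```bash
sed -i 's/(P\[:,2\]>.05)/(P[:,2]>.05)\&(P[:,2]<.1)/' strap.py; python3 - <<'E'
from strap import *
look()
E
```

```text
t 6.97 tcp [ 0.5837 -0.0404  0.3887] yawy 14.1 zax [ 1.2e-03 -2.0e-04 -1.0e+00] F [-0.26 -0.07 -0.42] T [-0.05  0.01  0.04] open 0.0158 g 40.0
strap top n 128 mean [ -2.6  25.8 312.8] min [-16.   24.1 311.3] max [  9.8  27.9 314.8]
hook n 192
 toe z(top) [290.9 291.8 293.3] x 0.9 ymax 18.7 ymin -1.9
```

Request:
apply_moves --series '[[[-1.7,0,0],[0,0,0]],[[-1.7,0,2],[0,0,0]],[[0,0,5],[0,0,0]],[[0,0,6],[0,0,0]],[[0,0,6],[0,0,0]],[[0,0,6],[0,0,0]],[[0,0,4],[0,0,0]],[[0,0,3],[0,0,0]],[[0,0,0],[0,0,0]],[[0,0,0],[0,0,0]],[[0,0,0],[0,0,0]]]'

```text
t: 7.93
tool_pos: [0.5844, -0.0438, 0.3562]
orientation: [1.932, 2.477, 0.0]
force: [0.1, 0.4, -1.7]
opening: 0.0158
gripper_force: 40.0
```

```bash
python3 - <<'E'
from strap import *
look()
im=load('wrist')['im'][120:300,230:470];cv2.imwrite('pics/w3c.png',cv2.resize(im,(800,600),interpolation=cv2.INTER_CUBIC))
E
```

```text
t 7.93 tcp [ 0.5844 -0.0438  0.3562] yawy 14.09 zax [ 5.e-04 -1.e-04 -1.e+00] F [ 0.13  0.43 -1.65] T [-0.08  0.06  0.02] open 0.0158 g 40.0
strap top n 174 mean [  0.3  26.1 280.4] min [-12.8  24.3 278.6] max [ 13.   28.2 283.4]
hook n 189
 toe z(top) [290.8 292.1 293.2] x 0.9 ymax 18.7 ymin -1.9
```

View pics/w3c.png

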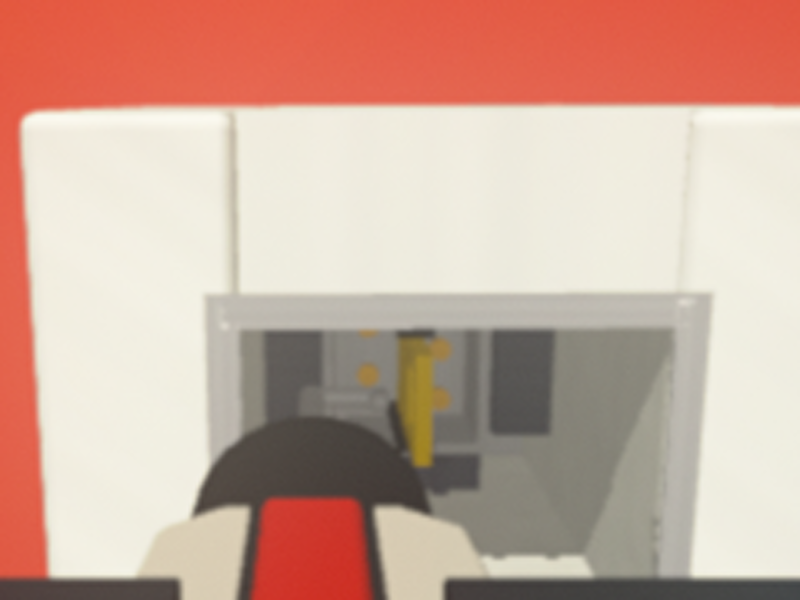

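The picture shows the toe at (345,395) facing the strap, centred, with its axis 14.5 mm below the strap's top edge. I'm inserting it slowly.

Request:
apply_moves --series '[[[0,1,0],[0,0,0]],[[0,1.5,0],[0,0,0]],[[0,1.5,0],[0,0,0]],[[0,1.5,0],[0,0,0]],[[0,1.5,0],[0,0,0]],[[0,1.5,0],[0,0,0]],[[0,1.5,0],[0,0,0]],[[0,1,0],[0,0,0]]]'

```text
t: 8.65
tool_pos: [0.5952, -0.041, 0.3558]
orientation: [-1.932, -2.477, 0.0]
force: [-0.5, 0.0, -1.1]
opening: 0.016
gripper_force: 40.0
```

Request:
apply_moves --series '[[[0,1.5,0],[0,0,0]],[[0,1.5,0],[0,0,0]],[[0,1.5,0],[0,0,0]],[[0,1.5,0],[0,0,0]],[[0,1,0],[0,0,0]],[[0,0,0],[0,0,0]],[[0,0,0],[0,0,0]],[[0,0,0],[0,0,0]]]'

```text
t: 9.32
tool_pos: [0.6018, -0.0394, 0.3558]
orientation: [-1.932, -2.477, 0.0]
force: [0.7, 0.0, -1.0]
opening: 0.0158
gripper_force: 40.0
```

```bash
python3 - <<'E'
from strap import *
look()
im=load('wrist')['im'][150:270,270:430];cv2.imwrite('pics/w4c.png',cv2.resize(im,(800,600),interpolation=cv2.INTER_CUBIC))
E
```

```text
t 9.32 tcp [ 0.6018 -0.0394  0.3558] yawy 14.09 zax [-1.e-04 -0.e+00 -1.e+00] F [ 0.69  0.04 -0.98] T [-0.07  0.03  0.04] open 0.0158 g 40.0
strap top n 93 mean [  6.1   8.2 280.1] min [ -2.2   6.5 278. ] max [ 13.    9.7 282.6]
hook n 160
 toe z(top) [279.9 291.3 293.2] x 1.1 ymax 18.7 ymin -1.9
```

View pics/w4c.png

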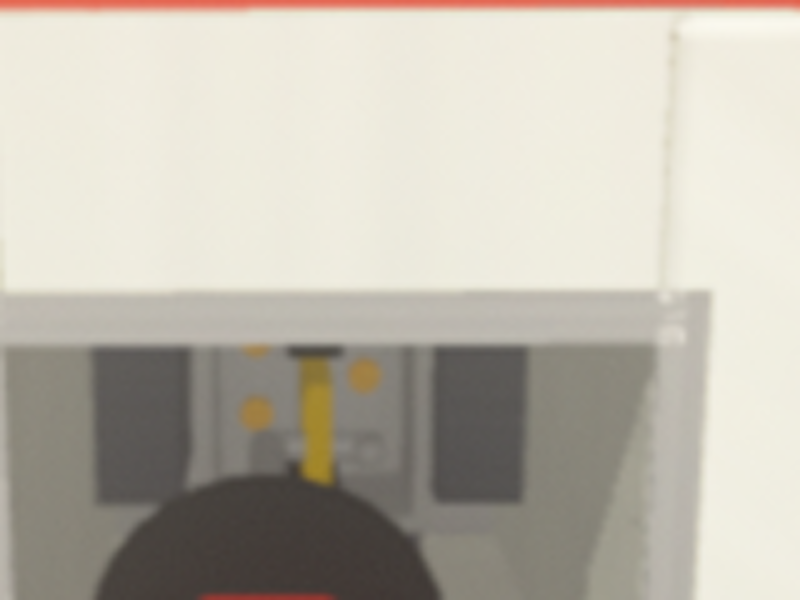

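The toe shows on both sides of the strap at (350,445), with no contact force. Now lifting gently.

Request:
apply_moves --series '[[[0,0,-1],[0,0,0]],[[0,0,-1],[0,0,0]],[[0,0,-1],[0,0,0]],[[0,0,-1],[0,0,0]],[[0,0,-1],[0,0,0]],[[0,0,-1],[0,0,0]],[[0,0,-1],[0,0,0]],[[0,0,-1],[0,0,0]],[[0,0,-1],[0,0,0]],[[0,0,-1],[0,0,0]],[[0,0,-1],[0,0,0]],[[0,0,-1],[0,0,0]]]'

```text
t: 10.37
tool_pos: [0.6017, -0.0394, 0.3678]
orientation: [-1.932, -2.477, 0.0]
force: [0.3, 0.3, -2.9]
opening: 0.0157
gripper_force: 40.0
```

Request:
apply_moves --series '[[[0,0,-1],[0,0,0]],[[0,0,-1],[0,0,0]],[[0,0,-2],[0,0,0]],[[0,0,-2],[0,0,0]],[[0,0,-2],[0,0,0]],[[0,0,-2],[0,0,0]],[[0,0,0],[0,0,0]],[[0,0,0],[0,0,0]]]'

```text
t: 11.03
tool_pos: [0.6018, -0.0394, 0.3781]
orientation: [1.932, 2.477, 0.0]
force: [-0.2, 0.5, -2.3]
opening: 0.0159
gripper_force: 40.0
```

```bash
python3 - <<'E'
from strap import *
look()
E
```

```text
t 11.03 tcp [ 0.6018 -0.0394  0.3781] yawy 14.1 zax [ 5.e-04 -1.e-04 -1.e+00] F [-0.23  0.54 -2.33] T [-0.07  0.06 -0.  ] open 0.0159 g 40.0
strap top n 107 mean [  4.8   8.3 286.5] min [ -4.3   6.7 285. ] max [ 13.1   9.9 288.9]
hook n 155
 toe z(top) [290.5 291.8 293.2] x 1.0 ymax 18.7 ymin -1.9
```

The strap sits on the toe, 8 mm below its top edge, and the weight has been taken. Lifting clear of the washer.

Request:
apply_moves --series '[[[0,0,-2],[0,0,0]],[[0,0,-4],[0,0,0]],[[0,0,-6],[0,0,0]],[[0,0,-7],[0,0,0]],[[0,0,-7],[0,0,0]],[[0,0,-7],[0,0,0]],[[0,0,-7],[0,0,0]],[[0,0,-7],[0,0,0]],[[0,0,-7],[0,0,0]],[[0,0,-7],[0,0,0]],[[0,0,-7],[0,0,0]],[[0,0,-7],[0,0,0]]]'

```text
t: 12.08
tool_pos: [0.6018, -0.0394, 0.4535]
orientation: [1.932, 2.477, 0.0]
force: [-0.1, -0.4, -2.8]
opening: 0.0161
gripper_force: 40.0
```

Request:
apply_moves --series '[[[0,0,-7],[0,0,0]],[[0,0,-8],[0,0,0]],[[0,0,-8],[0,0,0]],[[0,0,-8],[0,0,0]],[[0,0,-8],[0,0,0]],[[0,0,-8],[0,0,0]],[[0,0,-6],[0,0,0]],[[0,0,-4],[0,0,0]],[[0,0,-2],[0,0,0]],[[0,0,0],[0,0,0]],[[0,0,0],[0,0,0]],[[0,0,0],[0,0,0]]]'

```text
t: 13.08
tool_pos: [0.6018, -0.0394, 0.5111]
orientation: [-1.932, -2.476, 0.001]
force: [0.1, -0.1, -3.2]
opening: 0.0155
gripper_force: 40.0
```

```bash
python3 - <<'E'
from h import *
from fit import cloud
pose()
P,C=None,None
for n in('scene','side'): grab(n)
a=load('scene')['im'];b=load('side')['im'];p=w2px(load('scene'),[[.61,-.037,.18]])[0].astype(int);q=w2px(load('side'),[[.61,-.037,.18]])[0].astype(int)
f=lambda im,c:cv2.resize(im[max(c[1]-75,0):c[1]+75,c[0]-50:c[0]+50],(400,600),interpolation=cv2.INTER_CUBIC)
cv2.imwrite('pics/lift.png',np.hstack([f(a,p),f(b,q)]))
E
```

```text
t 13.08 tcp [ 0.6018 -0.0394  0.5111] yawy 14.09 zax [-1.1e-03  1.0e-04 -1.0e+00] F [ 0.06 -0.05 -3.24] T [-0.06  0.06 -0.04] open 0.0155 g 40.0
```

View pics/lift.png

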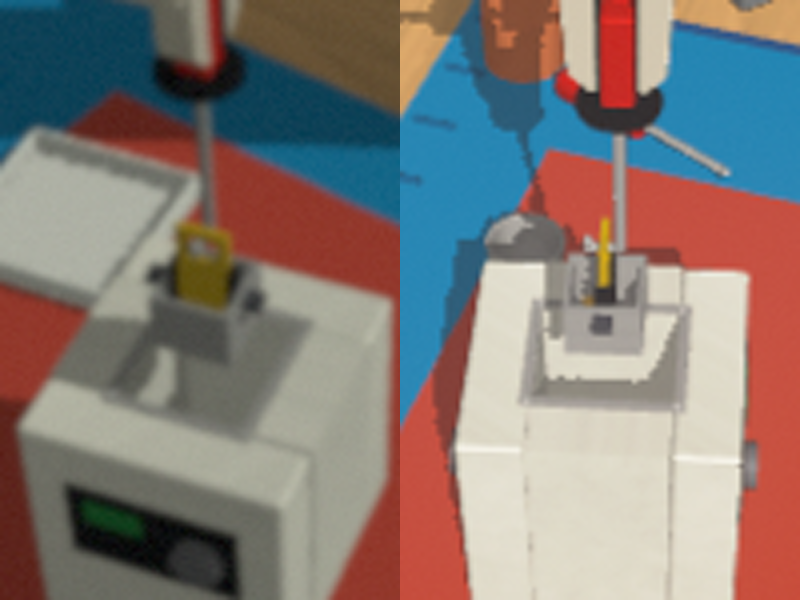

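The basket hangs upright on the hook, clear of the tank, and the tray (~100,220 in the left view) is free. Carrying it over smoothly.

Request:
apply_moves --series '[[[-2.9,-3,0],[0,0,0]],[[-5.7,-6,0],[0,0,0]],[[-9.2,-9.6,0],[0,0,0]],[[-12.6,-13.2,0],[0,0,0]],[[-15,-15.6,0],[0,0,0]],[[-16,-16.8,0],[0,0,0]],[[-16,-16.8,0],[0,0,0]],[[-16,-16.8,0],[0,0,0]],[[-16,-16.8,0],[0,0,0]],[[-16,-16.8,0],[0,0,0]],[[-16,-16.8,0],[0,0,0]],[[-13.7,-14.4,0],[0,0,0]]]'

```text
t: 14.18
tool_pos: [0.48, -0.2313, 0.512]
orientation: [1.933, 2.476, -0.001]
force: [1.1, 0.2, -2.4]
opening: 0.0156
gripper_force: 40.0
```

Request:
apply_moves --series '[[[-11.5,-12,0],[0,0,0]],[[-8,-8.4,0],[0,0,0]],[[-5.2,-5.4,0],[0,0,0]],[[-3.4,-3.6,0],[0,0,0]],[[0,0,0],[0,0,0]],[[0,0,0],[0,0,0]],[[0,0,0],[0,0,0]]]'

```text
t: 14.77
tool_pos: [0.4605, -0.2633, 0.5118]
orientation: [-1.931, -2.478, -0.0]
force: [0.4, 0.4, -2.9]
opening: 0.0161
gripper_force: 40.0
```

```bash
python3 - <<'E'
from h import *
goal([.4605,-.2637,.36],14.1)
E
```

```text
t 14.77 tcp [ 0.4605 -0.2633  0.5118] yawy 14.14 zax [ 1.e-04  3.e-04 -1.e+00] F [ 0.36  0.44 -2.92] T [-0.07  0.06 -0.  ] open 0.0161 g 40.0
tool shift mm [-4.000e-01 -1.000e-01  1.518e+02] tool turn 0.0007
```

Request:
apply_moves --series '[[[0,0,5],[0,0,0]],[[0,0,10],[0,0,0]],[[0,0,14],[0,0,0]],[[0,0,16],[0,0,0]],[[0,0,16],[0,0,0]],[[0,0,16],[0,0,0]],[[0,0,16],[0,0,0]],[[0,0,16],[0,0,0]],[[0,0,14],[0,0,0]],[[0,0,10],[0,0,0]],[[0,0,7],[0,0,0]],[[0,0,4],[0,0,0]]]'

```text
t: 15.77
tool_pos: [0.46, -0.2634, 0.3664]
orientation: [-1.931, -2.476, 0.0]
force: [-0.5, -0.6, -1.8]
opening: 0.0159
gripper_force: 40.0
```

Request:
apply_moves --series '[[[0,0,2],[0,0,0]],[[0,0,1.5],[0,0,0]],[[0,0,1],[0,0,0]],[[0,0,1],[0,0,0]],[[0,0,1],[0,0,0]],[[0,0,1],[0,0,0]],[[0,0,1],[0,0,0]],[[0,0,0.5],[0,0,0]],[[0,0,0],[0,0,0]],[[0,0,0],[0,0,0]]]'

```text
t: 16.6
tool_pos: [0.4602, -0.2638, 0.3588]
orientation: [-1.932, -2.477, 0.0]
force: [-0.2, -0.1, -2.6]
opening: 0.0156
gripper_force: 40.0
```

Request:
apply_moves --series '[[[0,0,1],[0,0,0]],[[0,0,1],[0,0,0]],[[0,0,1],[0,0,0]],[[0,0,1],[0,0,0]],[[0,0,1],[0,0,0]],[[0,0,1],[0,0,0]],[[0,0,1],[0,0,0]],[[0,0,1],[0,0,0]],[[0,0,1],[0,0,0]],[[0,0,0],[0,0,0]]]'

```text
t: 17.43
tool_pos: [0.4602, -0.2638, 0.3498]
orientation: [1.932, 2.477, 0.0]
force: [-0.6, 0.6, -1.1]
opening: 0.0159
gripper_force: 40.0
```

Request:
apply_moves --series '[[[0,0,1],[0,0,0]],[[0,0,1],[0,0,0]],[[0,0,1],[0,0,0]],[[0,0,1],[0,0,0]],[[0,0,0],[0,0,0]],[[0,0,0],[0,0,0]],[[0,0,0],[0,0,0]]]'

```text
t: 18.02
tool_pos: [0.4602, -0.2638, 0.3459]
orientation: [1.932, 2.477, -0.0]
force: [-0.3, 0.9, -1.9]
opening: 0.0158
gripper_force: 40.0
```

```bash
sed -i 's/(np.hypot(P\[:,0\]-.6098,P\[:,1\]+.0368)<.03)/(np.hypot(L[:,0],L[:,1]-8)<45)/' strap.py; python3 - <<'E'
from strap import *
look()
im=load('wrist')['im'][120:300,230:470];cv2.imwrite('pics/w5c.png',cv2.resize(im,(800,600),interpolation=cv2.INTER_CUBIC))
E
```

```text
t 18.02 tcp [ 0.4602 -0.2638  0.3459] yawy 14.09 zax [-0. -0. -1.] F [-0.29  0.92 -1.86] T [-0.07 -0.01  0.01] open 0.0158 g 40.0
strap top n 121 mean [  5.7   8.5 279.9] min [ -2.5   6.5 278.5] max [ 13.1  10.5 282.6]
hook n 145
 toe z(top) [290.8 291.6 293.7] x 1.1 ymax 18.7 ymin -1.9
```

View pics/w5c.png

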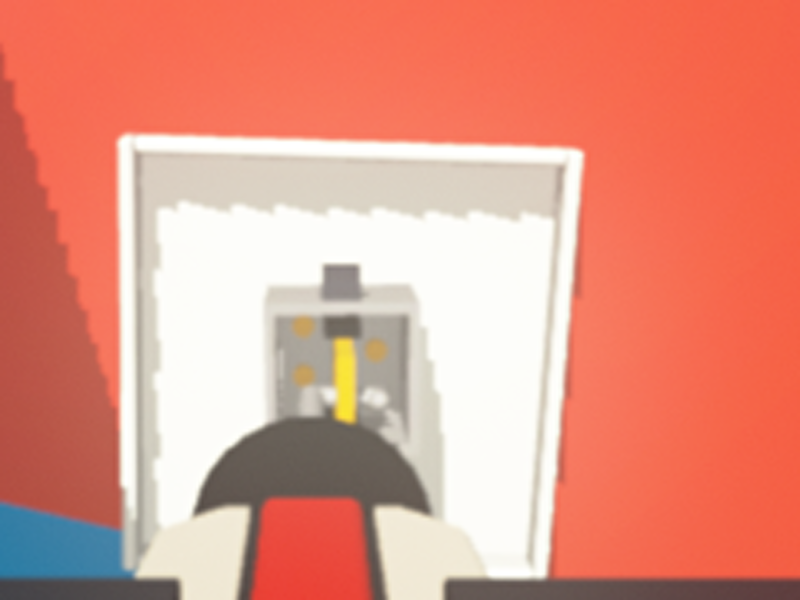

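The basket stands upright in the middle of the tray, and the toe is as slack as it was at insertion. Backing out.

Request:
apply_moves --series '[[[0,-1,0],[0,0,0]],[[0,-1.5,0],[0,0,0]],[[0,-1.5,0],[0,0,0]],[[0,-2,0],[0,0,0]],[[0,-2,0],[0,0,0]],[[0,-2,0],[0,0,0]],[[0,-2,0],[0,0,0]],[[0,-2,0],[0,0,0]],[[0,-2,0],[0,0,0]],[[0,-2,0],[0,0,0]],[[0,-2,0],[0,0,0]],[[0,-2,0],[0,0,0]]]'

```text
t: 19.07
tool_pos: [0.4386, -0.2692, 0.3459]
orientation: [1.932, 2.477, -0.0]
force: [0.6, 0.8, -0.6]
opening: 0.0158
gripper_force: 40.0
```

Request:
apply_moves --series '[[[0,-2,0],[0,0,0]],[[0,-1,0],[0,0,0]],[[0,0,0],[0,0,0]],[[0,0,0],[0,0,0]],[[0,0,0],[0,0,0]]]'

```text
t: 19.48
tool_pos: [0.436, -0.2699, 0.3459]
orientation: [1.932, 2.477, 0.0]
force: [-0.1, 0.2, -1.0]
opening: 0.0158
gripper_force: 40.0
```

```bash
python3 - <<'E'
from strap import *
look()
E
```

```text
t 19.48 tcp [ 0.436  -0.2699  0.3459] yawy 14.1 zax [ 1.e-04 -1.e-04 -1.e+00] F [-0.14  0.24 -1.  ] T [-0.1   0.03  0.02] open 0.0158 g 40.0
strap top n 183 mean [  0.8  33.4 280. ] min [-12.8  31.3 277.6] max [ 13.1  35.6 282.8]
hook n 189
 toe z(top) [291.  291.9 293.5] x 0.9 ymax 18.6 ymin -1.9
```

The hook is free and the basket hasn't moved. I'm raising it and returning to the stand.

Request:
apply_moves --series '[[[0,0,-5],[0,0,0]],[[0,0,-12],[0,0,0]],[[0,0,-18],[0,0,0]],[[0,0,-20],[0,0,0]],[[0,0,-20],[0,0,0]],[[0,0,-20],[0,0,0]],[[0,0,-18],[0,0,0]],[[0,0,-10],[0,0,0]],[[0,0,-4],[0,0,0]]]'

```text
t: 20.28
tool_pos: [0.4361, -0.27, 0.476]
orientation: [1.929, 2.474, 0.0]
force: [0.4, 0.2, -0.1]
opening: 0.0158
gripper_force: 40.0
```

Request:
apply_moves --series '[[[8.7,3.2,0],[0,0,0]],[[20.2,7.4,0],[0,0,0]],[[28.8,10.6,0],[0,0,0]],[[34.6,12.8,0],[0,0,0]],[[34.6,12.8,0],[0,0,0]],[[34.6,12.8,0],[0,0,0]],[[34.6,12.8,0],[0,0,0]],[[34.6,12.8,0],[0,0,0]],[[34.6,12.8,0],[0,0,0]],[[34.6,12.8,0],[0,0,0]],[[34.6,12.8,0],[0,0,0]],[[34.6,12.8,0],[0,0,0]]]'

```text
t: 21.28
tool_pos: [0.4775, 0.1237, 0.4714]
orientation: [-1.931, -2.476, 0.002]
force: [1.5, -0.5, -1.6]
opening: 0.016
gripper_force: 40.0
```

Request:
apply_moves --series '[[[34.6,12.8,0],[0,0,0]],[[31.7,11.7,0],[0,0,0]],[[26,9.6,0],[0,0,0]],[[17.3,6.4,0],[0,0,0]],[[11.5,4.3,0],[0,0,0]],[[0,0,0],[0,0,0.043]],[[0,0,0],[0,0,0.043]],[[0,0,0],[0,0,0]],[[0,0,0],[0,0,0]],[[0,0,0],[0,0,0]],[[0,0,0],[0,0,0]]]'

```text
t: 22.2
tool_pos: [0.4923, 0.2493, 0.4727]
orientation: [-2.036, -2.392, 0.0]
force: [0.2, -0.3, -0.7]
opening: 0.0159
gripper_force: 40.0
```

```bash
python3 - <<'E'
from h import *
goal([.4919,.2498,.302],9.17)
E
```

```text
t 22.2 tcp [0.4923 0.2493 0.4727] yawy 9.19 zax [-2.e-04 -1.e-04 -1.e+00] F [ 0.16 -0.29 -0.65] T [-0.05 -0.    0.01] open 0.0159 g 40.0
tool shift mm [  0.5  -0.2 170.7] tool turn 0.0004
```

Request:
apply_moves --series '[[[0.5,-0.2,5],[0,0,0]],[[0,0,12],[0,0,0]],[[0,0,16],[0,0,0]],[[0,0,16],[0,0,0]],[[0,0,12],[0,0,0]],[[0,0,8],[0,0,0]],[[0,0,5],[0,0,0]],[[0,0,5],[0,0,0]],[[0,0,5],[0,0,0]],[[0,0,5],[0,0,0]]]'

```text
t: 23.03
tool_pos: [0.4922, 0.2502, 0.3841]
orientation: [2.036, 2.391, 0.002]
force: [0.5, 0.3, -1.2]
opening: 0.0157
gripper_force: 40.0
```

Request:
apply_moves --series '[[[0,0,6],[0,0,0]],[[0,0,7],[0,0,0]],[[0,0,8],[0,0,0]],[[0,0,9],[0,0,0]],[[0,0,9],[0,0,0]],[[0,0,9],[0,0,0]],[[0,0,8],[0,0,0]],[[0,0,7],[0,0,0]],[[0,0,5],[0,0,0]],[[0,0,3],[0,0,0]],[[0,0,2],[0,0,0]],[[0,0,0],[0,0,0]]]'

```text
t: 24.03
tool_pos: [0.492, 0.2501, 0.3105]
orientation: [-2.037, -2.392, 0.001]
force: [0.8, -0.6, -1.9]
opening: 0.0159
gripper_force: 40.0
```

```bash
python3 - <<'E'
from h import *
goal([.4919,.2498,.302],9.17)
E
```

```text
t 24.03 tcp [0.492  0.2501 0.3105] yawy 9.17 zax [-3.e-04 -2.e-04 -1.e+00] F [ 0.81 -0.61 -1.89] T [-0.09  0.08  0.04] open 0.0159 g 40.0
tool shift mm [-0.3 -0.1  8.5] tool turn -0.0001
```

Request:
apply_moves --series '[[[-0.3,0,2],[0,0,0]],[[0,0,2],[0,0,0]],[[0,0,1.5],[0,0,0]],[[0,0,1],[0,0,0]],[[0,0,0.7],[0,0,0]],[[0,0,0.5],[0,0,0]],[[0,0,0.4],[0,0,0]],[[0,0,0],[0,0,0]],[[0,0,0],[0,0,0]],[[0,0,0],[0,0,0]]]'

```text
t: 24.87
tool_pos: [0.4921, 0.2499, 0.3028]
orientation: [2.037, 2.392, 0.0]
force: [-0.9, 0.6, -0.3]
opening: 0.0157
gripper_force: 40.0
```

```bash
python3 - <<'E'
from h import *
goal([.4919,.2498,.302],9.17)
E
```

```text
t 24.87 tcp [0.4921 0.2499 0.3028] yawy 9.17 zax [ 1.e-04  1.e-04 -1.e+00] F [-0.89  0.58 -0.33] T [-0.07  0.    0.01] open 0.0157 g 40.0
tool shift mm [-0.  -0.2  0.8] tool turn -0.0
```

Request:
apply_moves --series '[[[0,0,0.4],[0,0,0]],[[0,0,0.4],[0,0,0]],[[0,0,0.2],[0,0,0]],[[0,0,0],[0,0,0]],[[0,0,0],[0,0,0]],[[0,0,0],[0,0,0]]]'

```text
t: 25.37
tool_pos: [0.4921, 0.2498, 0.3018]
orientation: [2.037, 2.392, 0.0]
force: [-0.3, -1.0, -0.4]
opening: 0.0156
gripper_force: 40.0
```

Request:
apply_moves --series '[[[0,0,0],[0,0,0]],[[0,0,0],[0,0,0]],[[0,0,0],[0,0,0]],[[0,0,0],[0,0,0]],[[0,0,0],[0,0,0]],[[0,0,0],[0,0,0]],[[0,0,0],[0,0,0]],[[0,0,0],[0,0,0]],[[0,0,0],[0,0,0]],[[0,0,0],[0,0,0]]]' --claw 0.7

```text
t: 26.2
tool_pos: [0.4921, 0.2498, 0.3017]
orientation: [-2.037, -2.392, 0.0]
force: [0.3, -0.9, 0.2]
opening: 0.065
gripper_force: 0.0
```

Request:
apply_moves --series '[[[0,0,-6],[0,0,0]],[[0,0,-12],[0,0,0]],[[0,0,-16],[0,0,0]],[[0,0,-18],[0,0,0]],[[0,0,-18],[0,0,0]],[[0,0,-18],[0,0,0]],[[0,0,-10],[0,0,0]],[[0,0,-4],[0,0,0]],[[0,0,0],[0,0,0]],[[0,0,0],[0,0,0]],[[0,0,0],[0,0,0]]]'

```text
t: 27.12
tool_pos: [0.4918, 0.2497, 0.4024]
orientation: [-2.036, -2.391, 0.003]
force: [-0.5, -0.4, -1.2]
opening: 0.0649
gripper_force: 0.0
```

```bash
python3 - <<'E'
from h import *
from fit import cloud
pose()
grab('wrist');P,C=cloud('wrist')
near=np.hypot(P[:,0]-.4915,P[:,1]-.251)
m=(P[:,2]>.148)&(P[:,2]<.165)&(near<.03);print('handle top',m.sum(),P[m].mean(0),cv2.minAreaRect((P[m][:,:2]*1000).astype(np.float32)))
for n in('scene','side'): grab(n)
cv2.imwrite('pics/end.png',np.vstack([cv2.resize(load(n)['im'][100:460,60:540],(400,300),interpolation=cv2.INTER_AREA) for n in('scene','side')]))
E
```

```text
t 27.12 tcp [0.4918 0.2497 0.4024] yawy 9.17 zax [-1.9e-03 -8.0e-04 -1.0e+00] F [-0.46 -0.4  -1.22] T [-0.01  0.05  0.02] open 0.0649 g 0.0
handle top 537 [0.49263271 0.25072303 0.15216286] ((492.66973876953125, 250.18814086914062), (15.839715003967285, 15.50481128692627), 9.25483512878418)
```

View pics/end.png

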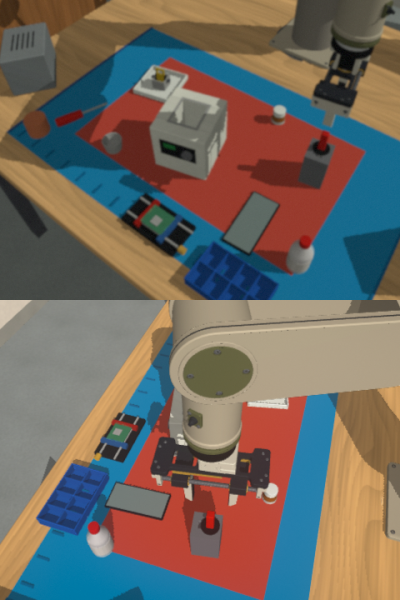

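The rod is seated in its stand at its original height, position and yaw. The basket stands in the tray at (160,78), and the bystanders are untouched. Handing in.

```bash
python3 -c "
from plant import robot;print(robot.close_job())"
```

```text
the job is handed in; nothing more can be done
None
```

The basket stands upright in the drain tray, the hook rod is back in its stand as it was, nothing else was seen to move, and I handed the job in at about 27 s of the 67 s allowed.

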